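Free the jammed balls and tidy the lab drawer

ROBOT

A 6-joint arm with a two-finger parallel gripper is mounted at the origin on the work surface. World frame = base frame: x ahead of the robot, y to its left, z up, the work surface at z = 0. Lengths are in m, angles in degrees, forces in N, time in s.
With the tool pointing down it reaches from about 0.275 to 1 m from the base axis. Payload 8.4 kg.
Tool frame: the origin (TCP) lies midway between the tips of the shut fingers; the grasp point (between the pads) lies 19 mm behind it (tcp_to_grasp is the distance from the TCP to the grasp point, in m); z points along the fingers, y is the line along which they close (so a half turn about z gives the same grasp; the last joint's range is limited). The gripper opens to 85 mm and grips with 20 to 120 N. Pads are 22 mm wide; open, the fingers measure 114 mm over their backs; the gripper's body (76 mm by 85 mm) begins 54 mm behind the grasp point. The pads swing forward as they close: fully open they stand 13 mm farther back than shut.
Start: joints at [-66.371, 20.225, 93.587, -0, 66.188, -0.138], TCP at [0.252, -0.572, 0.231] pointing down, gripper open.
Joint ranges: [-150.9, 150.9], [-52.94, 120.26], [3.33, 152.33], [-74.26, 254.26], [0, 154.13], [-172.89, 172.89]. Speed limits (degrees/s): [127.2, 127.2, 159.86, 180, 180, 180].

INTERFACE

Orientations are given as a 3x3 rotation matrix whose columns are the frame's x, y, z axes.
In Python, from workcell import state, grab_frame, sign_off, tcp_to_grasp gives the robot as it stands.
- The arm moves only by the tool move_arm, never from a script. Its argument "series" is a list that holds one entry, the list of rows, each a list of 7 numbers: the turn, a rotation vector about the tool's x, y, z in rad, then the shift along the tool's x, y, z in m, then the opening, from 0 (shut) to 1 (fully open). In form: [[[rx, ry, rz, dx, dy, dz, gripper], ...]]. A call has exactly 10 rows; each row shifts and turns the commanded pose from where the row before left it, along the tool's axes as they then stand; what a row does not reach is not made up. A row lasts 1/8 s, in which the tool goes at most 62.5 mm and 10.7 degrees, less where a joint would pass 70% of its speed; a pose out of reach is approached as far as the arm can. A call is refused whole if a number of a shift passes 0.0625 or a number of a turn 0.188, either way. A call with a gripper value outside its range is refused whole. The fingers move at their own pace and stop on an object; the grip force is fixed at half the most. Time passes only in rows, so rows that do not move let the fingers close, or fill a call up. It gives the time, the measured TCP pose, the force, the opening and the grip force at its end, in the units of the state.
- state(): the state, without advancing time (a new reading comes with each control period).
- grab_frame(name): name is "side" or "top"; returns a dict with "frame" (384x512x3 uint8, red, green, blue), "fov_y" (degrees; the focal length in pixels is half the picture's height over the tangent of half this angle, whatever the lens; pixels are square), "cx", "cy" (the principal point, pixels), "rvec" (rotation vector, rad) and "tvec" (3), from world to camera coordinates, as OpenCV has them. Camera axes: x right, y down, z forward; pixel columns grow to the right and rows downward; lengths in m; the calibration is good to about 2 mm. A picture is of the moment at which its call begins. There is no depth.
- sign_off(): hands the job in; it is judged then, once.
The state is a dict: "time": time; "joint_positions": joint angles; "joint_velocities": joint speeds; "joint_efforts": joint torques, N m; "tcp_pos": TCP position; "tool_rot": TCP orientation; "wrist_force": force on the tool from outside, world axes, zero at the start; "ft_torque": the same for the moment, N m; "grip_width": finger opening in m; "finger_force": force on a finger pad.
Only numpy, scipy, OpenCV 4.12 (cv2) and the standard library are available. Lean on these libraries where they do the work, as an engineer would, in place of code of your own. Each camera call takes 0.05 s, during which the arm holds its last target. There are 200 camera calls.

TASK

Two steel balls are jammed behind the ribs in the neck of the clear flat bottle: pick the bottle up, tip its neck down over the white dish and rock it from side to side until both balls have rolled out into the dish, then lay the empty bottle flat on its black rubber mat again. Sort whatever lies loose between the boxes and the let-down flap: every brass slotted mass into the wooden bin, every piece of stationery (sharpener, eraser, marker, glue stick) into the red bin. Leave the stopwatch and the caliper where they lie.

Things in the scene. Friction and masses are not known exactly. Their poses are not given: they have to be found in the camera images.
- bottle: flat-sided clear plastic bottle, 150 g, lying on its side, neck along its +x, blue end plate and lip. Body: closed block x -40 to 40 mm, 50 mm wide (y), 36 mm high; grip it across the 50 mm. Neck: x 40 to 131 mm, outside 36 mm wide, z 6 to 30 mm; bore flat-floored, 30 mm wide, 18 mm high, open at x = 131, closed at x = 40. Origin: centre of the block's underside, z up as it lies
- bottle_mouth (a point): centre of the open end of the bottle's neck, bottle frame (131, 0, 18) mm
- mat: black rubber mat, 220 mm (its x) by 110 mm (its y), 3 mm thick, fixed on the linoleum, the bottle's place; origin at the centre of its underside (world z 0.004). At the start the bottle lies lengthwise on it, neck towards the mat's +x, bottle origin about 45 mm to the -x side of the mat's centre
- ball_dish: white ceramic ball dish: open box 130 mm (its x) by 120 mm (its y), 35 mm high, walls and floor 4 mm, fixed; origin at the centre of its underside, on the linoleum (world z 0.004); its place among the three boxes in a row varies
- mass_bin: light wooden bin for the brass masses: open box 130 mm (its x) by 120 mm (its y), 35 mm high, walls and floor 4 mm, fixed; origin at the centre of its underside, on the linoleum (world z 0.004); its place among the three boxes in a row varies
- stationery_bin: red plastic bin for stationery: open box 130 mm (its x) by 120 mm (its y), 35 mm high, walls and floor 4 mm, fixed; origin at the centre of its underside, on the linoleum (world z 0.004); its place among the three boxes in a row varies
- mass1: brass slotted mass, a disc of 36 mm diameter, 14 mm thick, lying flat, about 100 g, dark slot on its top face; origin at the centre of its underside, z up. May be absent
- mass2: brass slotted mass, a disc of 36 mm diameter, 14 mm thick, lying flat, about 100 g, dark slot on its top face; origin at the centre of its underside, z up. May be absent
- mass3: brass slotted mass, a disc of 36 mm diameter, 14 mm thick, lying flat, about 100 g, dark slot on its top face; origin at the centre of its underside, z up. May be absent
- sharpener: yellow plastic pencil sharpener with a steel blade on top, 18 mm (its x) by 28 mm (its y), 14 mm high, 15 g, stationery; origin at the centre of its underside. May be absent
- eraser: white eraser in a blue sleeve, 20 mm (its x) by 45 mm (its y), 13 mm high, 20 g, stationery; origin at the centre of its underside. May be absent
- marker: short green flat-sided marker pen with black cap, lying, 16 mm (its x) by 66 mm (its y), 14 mm high, 18 g, stationery; origin at the centre of its underside. May be absent
- stopwatch: black bakelite stopwatch lying face up, 56 mm diameter, 18 mm thick, loose; origin at the centre of its underside. Bystander, to be left alone
- caliper: nickel-plated caliper lying flat, 170 mm long along its x, up to 46 mm wide at the jaws, 6 mm thick (sliding part 9 mm), loose; origin under the middle of its beam. Bystander, to be left alone
- rib1 (a point): free edge of the first orange rib in the neck; it stands out 13 mm from the -y wall (17 mm left to pass on the +y side), slanted 20 degrees back towards the body, so it hooks the ball when the neck is merely tipped down. With the neck about 20 degrees down, lean the bottle about 25 degrees about its x axis, +y side lower, and the ball passes; leans under 7 degrees do nothing
- rib2 (a point): free edge of the second orange rib, 26 mm nearer the mouth, alike but from the +y wall (17 mm left to pass on the -y side): with the neck still down, lean the bottle about 25 degrees the other way, -y side lower, and the ball passes it
- ball1: steel ball, 14 mm diameter, 12 g, at the start behind the first rib in the bottle's neck, seen through the clear wall; origin at its centre
- ball2: steel ball, 14 mm diameter, 12 g, at the start between the first and second ribs, caught behind the second; origin at its centre
- rib3 (a point): free edge of the third orange rib, 26 mm nearer the mouth again, from the -y wall like the first: lean with the +y side lower again and the ball passes it and rolls out of the mouth, 20 mm further on. Each lean lets every ball past one rib; a steeper neck needs a larger lean
- mass4: brass slotted mass, a disc of 36 mm diameter, 14 mm thick, lying flat, about 100 g, dark slot on its top face; origin at the centre of its underside, z up. May be absent
- glue_stick: flat-sided orange glue stick with white cap, lying, 22 mm (its x) by 50 mm (its y), 15 mm high, 22 g, stationery; origin at the centre of its underside. May be absent

How it is judged (in metres and radians):
On the way, in this order (a step that is already met when the one before it is completed fails the run):
1. the bottle is lifted off its mat with the balls still in it (height (world z) of bottle above 0.03 m and distance between each of ball1, ball2 and bottle below 0.14 m), for 0.2 s.
2. both balls are out of the bottle and in the white dish (x of ball1 in the frame of ball_dish between -0.058 and 0.058 m and y of ball1 in the frame of ball_dish between -0.053 and 0.053 m and height (world z) of each of ball1, ball2 below 0.032 m and x of ball2 in the frame of ball_dish between -0.058 and 0.058 m and y of ball2 in the frame of ball_dish between -0.053 and 0.053 m and distance between each of ball1, ball2 and bottle_mouth above 0.015 m), for 0.2 s.
At the end, for the whole second after the job is handed in: Both balls lie in the white dish, each mass present lies in the wooden bin and each piece of stationery present in the red bin (centre inside the walls, down in the bin, at rest), and the bottle lies flat (within 7 degrees) and at rest on the mat, the centre of its body over the mat (x of ball1 in the frame of ball_dish between -0.058 and 0.058 m and y of ball1 in the frame of ball_dish between -0.053 and 0.053 m and height (world z) of each of ball1, ball2 below 0.032 m and x of ball2 in the frame of ball_dish between -0.058 and 0.058 m and y of ball2 in the frame of ball_dish between -0.053 and 0.053 m and x of mass1 in the frame of mass_bin between -0.058 and 0.058 m and y of mass1 in the frame of mass_bin between -0.053 and 0.053 m and height (world z) of each of mass1, mass2, mass3, mass4, sharpener, eraser, marker, glue_stick below 0.04 m and linear speed of each of mass1, mass2, mass3, mass4, sharpener, eraser, marker, glue_stick below 0.05 m/s and x of mass2 in the frame of mass_bin between -0.058 and 0.058 m and y of mass2 in the frame of mass_bin between -0.053 and 0.053 m and x of mass3 in the frame of mass_bin between -0.058 and 0.058 m and y of mass3 in the frame of mass_bin between -0.053 and 0.053 m and x of mass4 in the frame of mass_bin between -0.058 and 0.058 m and y of mass4 in the frame of mass_bin between -0.053 and 0.053 m and x of sharpener in the frame of stationery_bin between -0.058 and 0.058 m and y of sharpener in the frame of stationery_bin between -0.053 and 0.053 m and x of eraser in the frame of stationery_bin between -0.058 and 0.058 m and y of eraser in the frame of stationery_bin between -0.053 and 0.053 m and x of marker in the frame of stationery_bin between -0.058 and 0.058 m and y of marker in the frame of stationery_bin between -0.053 and 0.053 m and x of glue_stick in the frame of stationery_bin between -0.058 and 0.058 m and y of glue_stick in the frame of stationery_bin between -0.053 and 0.053 m and x of bottle in the frame of mat between -0.085 and 0.085 m and y of bottle in the frame of mat between -0.045 and 0.045 m and angle between bottle's own z axis and vertical below 0.12 rad and height (world z) of bottle below 0.015 m and linear speed of bottle below 0.03 m/s); the robot touches nothing.
It fails at once if the stopwatch is moved more than 40 mm (distance of stopwatch from where it was at the start of the episode above 0.04 m).
It fails at once if the caliper is moved more than 40 mm (distance of caliper from where it was at the start of the episode above 0.04 m).
Of mass1, mass2, mass3, mass4, sharpener, eraser, marker, glue_stick only 6 to 8 are there at a start; the rules pass over those that are not, and their reading is None.
At some moment in a run one of mass1, mass2, mass3, mass4, sharpener, eraser, marker, glue_stick may be knocked a few centimetres aside while the robot is not near it.
It also fails if it takes over 210 s, if anything falls off the work surface, if the arm or the gripper's body presses on something with over 40 N, if the wrist force passes 120 N, or if a joint passes its speed limit or range.

## Working session

There is one attempt and no reset: what is moved stays moved. The work goes in short steps, Python scripts to look and compute and a tool call to move; the robot and the scene stay as the last step left them, time stands still between calls to the robot, and variables do not carry over. Pictures are saved under pics/ and viewed, at most 14 in all, crops included, and the job is handed in when it is done.

Besides the shell and the picture viewer there is one more tool, called after "Call:" as name(argument=value, ...), one argument or row to a line, values as JSON. move_arm: Moves the arm, as the interface text tells. Its arguments: {"type":"object","properties":{"series":{"type":"array","items":{"type":"array","items":{"type":"array","items":{"type":"number"}}}}},"required":["series"]}

```bash
mkdir -p pics; ls
cat > h.py <<'E'
import numpy as np, cv2
from workcell import state, grab_frame, sign_off, tcp_to_grasp
def cam(n):
    g=grab_frame(n); f=g['frame'].shape[0]/2/np.tan(np.radians(g['fov_y'])/2)
    K=np.array([[f,0,g['cx']],[0,f,g['cy']],[0,0,1]]); R=cv2.Rodrigues(np.array(g['rvec'],float))[0]
    return g['frame'],K,R,np.array(g['tvec'],float).ravel(),g
def ray(c,uv,z):
    _,K,R,t,_=c; d=R.T@np.linalg.inv(K)@np.array([uv[0],uv[1],1.]); o=-R.T@t
    return o+d*(z-o[2])/d[2]
def proj(c,p):
    _,K,R,t,_=c; q=K@(R@np.array(p,float)+t); return q[:2]/q[2]
def save(c,name,s=1.5):
    im=cv2.cvtColor(c[0],cv2.COLOR_RGB2BGR); cv2.imwrite('pics/'+name,cv2.resize(im,None,fx=s,fy=s,interpolation=cv2.INTER_CUBIC))
E
python3 - <<'E'
from h import *
for n in('top','side'):
    c=cam(n); save(c,n+'0.png'); print(n,{k:v for k,v in c[4].items() if k!='frame'}, -c[2].T@c[3])
s=state(); print(s,tcp_to_grasp)
E
```

```text
pics
top {'fov_y': 43.76952272990106, 'cx': 250.7667319194663, 'cy': 190.76885885580194, 'rvec': array([ 2.16078816, -2.09682084,  0.22942163]), 'tvec': array([-0.04074066,  0.56228075,  1.03215973])} [ 0.35364614 -0.00417293  1.12164617]
side {'fov_y': 52.1026547031793, 'cx': 258.9671499527835, 'cy': 197.12769265021078, 'rvec': array([ 0.52122763, -2.79876987,  0.98180301]), 'tvec': array([0.53599298, 0.19392043, 0.86097655])} [0.35278445 0.55329712 0.7972325 ]
{'time': 0.1, 'joint_positions': array([-6.63714945e+01,  2.02559309e+01,  9.36254040e+01,  1.52713848e-03,
        6.61877064e+01, -1.39721484e-01]), 'joint_velocities': array([ 0.02000002, -0.06253571, -0.05543646, -0.02485091,  0.06260534,
        0.04082899]), 'joint_efforts': array([ 2.32295190e-05, -6.06359696e+01, -3.42820752e+01, -7.97352618e-05,
        4.01582569e-03,  9.55189421e-06]), 'tcp_pos': array([ 0.25171217, -0.57160264,  0.23066056]), 'tool_rot': array([[ 9.15187660e-01,  4.03027710e-01, -4.60628090e-04],
       [ 4.03027973e-01, -9.15186982e-01,  1.11374707e-03],
       [ 2.73101000e-05, -1.20493358e-03, -9.99999274e-01]]), 'wrist_force': array([ 0.09282901, -0.99505304,  0.3528793 ]), 'ft_torque': array([-0.02113454, -0.05682151, -0.00336144]), 'finger_force': 0.0, 'grip_width': 0.0855002053070879} 0.0187
```

View pics/top0.png

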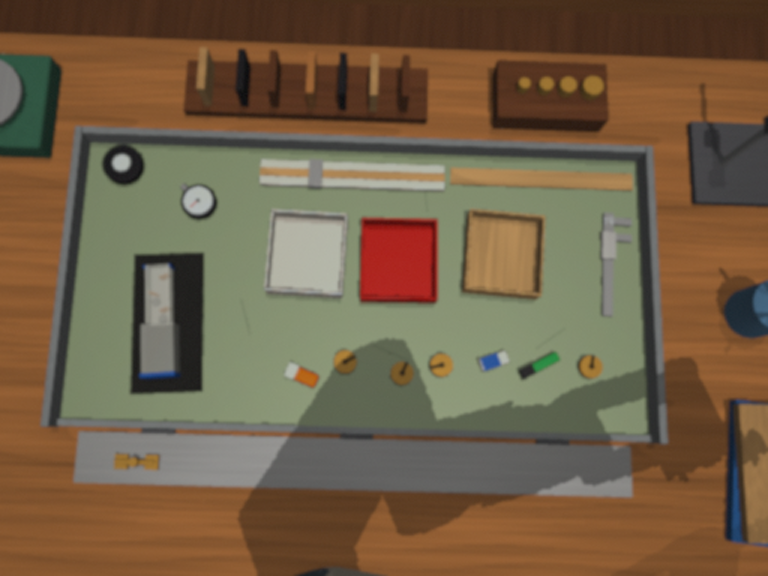

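View pics/side0.png

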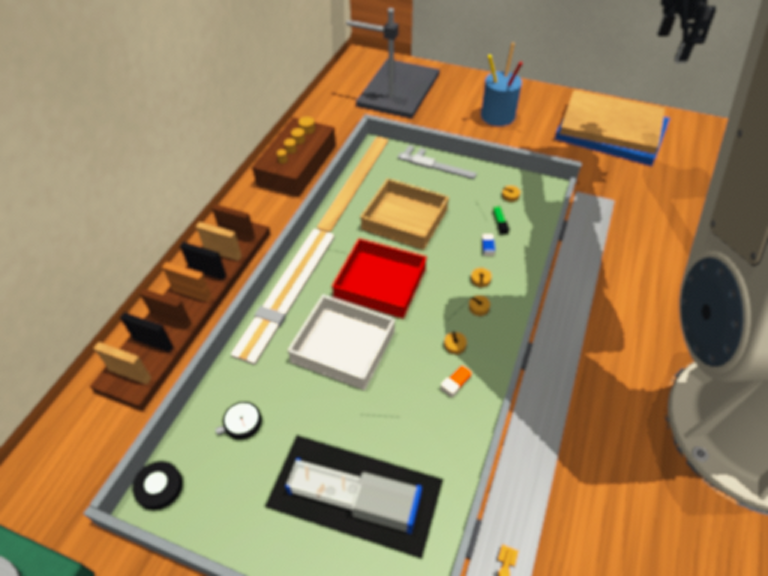

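The top view (1.5x) shows the bottle at (157,320) on its mat with its neck up, which is +x. The dish is at (307,254), the red bin at (399,260) and the wooden bin at (504,254). The loose row is glue (302,375), masses (345,361), (402,373), (441,364) and (591,366), eraser (494,360) and marker (539,365). I see no sharpener. The side view shows the same layout.

```bash
cat >> h.py <<'E'
SEEDS=dict(glue=(302,375),m1=(345,361),m2=(402,373),m3=(441,364),eraser=(494,360),marker=(539,365),m4=(591,366))
def blobs(c,zc=.012):
    "loose things: sat/dark difference from green linoleum, as min-area rects in world plane"
    lab=cv2.cvtColor(c[0],cv2.COLOR_RGB2LAB).astype(float); hsv=cv2.cvtColor(c[0],cv2.COLOR_RGB2HSV)
    return lab,hsv
def rect(c,mask,z):
    ys,xs=np.nonzero(mask); p=np.array([ray(c,(x,y),z)[:2] for x,y in zip(xs,ys)])
    r=cv2.minAreaRect((p*1000).astype(np.float32)); return p.mean(0)*1000,r
def pieces(c,z=.012,x0=.12,x1=.33,y0=-.47,y1=.22):
    hsv=cv2.cvtColor(c[0],cv2.COLOR_RGB2HSV).astype(int); H,S,V=hsv[...,0],hsv[...,1],hsv[...,2]
    green=(H>30)&(H<60)&(S<130)   # linoleum
    m=~green
    roi=np.zeros(m.shape,np.uint8); q=np.array([proj(c,(x,y,.004)) for x,y in((x0,y0),(x0,y1),(x1,y1),(x1,y0))])
    cv2.fillConvexPoly(roi,q.astype(np.int32),1); m=(m&(roi>0)).astype(np.uint8)
    n,l,st,ce=cv2.connectedComponentsWithStats(m)
    for i in range(1,n):
        if st[i,4]<25: continue
        mn,r=rect(c,l==i,z); hm=np.median(hsv[l==i],0)
        print('px',ce[i].round(1),'n',st[i,4],'mean',mn.round(),'rect c',np.round(r[0]),'size',np.round(r[1]),'ang',round(r[2]),'hsv',hm)
E
python3 - <<'E'
from h import *
for n in('top','side'):
    c=cam(n); print(n); 
    if n=='top':
        for k,(u,v) in SEEDS.items(): print(k,c[0][int(v/1.5),int(u/1.5)],ray(c,(u/1.5,v/1.5),.015).round(3))
        print(cv2.cvtColor(c[0],cv2.COLOR_RGB2HSV)[[225,245,260,230],[100,190,260,350]])
        for nm,uv in dict(dish=[(267,210),(347,211),(345,297),(264,293)],red=[(361,218),(438,219),(438,301),(360,301)],wood=[(468,210),(543,213),(540,299),(463,296)]).items():
            print(nm,[ray(c,np.array(p)/1.5,.039)[:2].round(3) for p in uv])
        for nm,uv,z in [('mat',[(136,254),(203,254),(202,391),(132,392)],.007),('body',[(142,325),(179,325),(177,377),(140,377)],.043),('neck',[(145,264),(172,264),(173,323),(147,323)],.037),('flap',[(60,422),(650,437)],.01),('stopw',[(198,201)],.02),('cal',[(608,214),(608,315)],.01)]:
            print(nm,[ray(c,np.array(p)/1.5,z)[:2].round(3) for p in uv])
    pieces(c)
E
```

```text
top
glue [182 101  25] [0.429 0.085 0.015]
m1 [63 48 26] [0.452 0.02  0.015]
m2 [53 41 27] [ 0.436 -0.068  0.015]
m3 [100  77  43] [ 0.452 -0.128  0.015]
eraser [ 43  84 152] [ 0.461 -0.21   0.015]
marker [ 45 140  69] [ 0.455 -0.28   0.015]
m4 [74 56 30] [ 0.456 -0.361  0.015]
[[ 27  19 124]
 [ 40  38 154]
 [ 40  53 102]
 [ 41  55 148]]
dish [array([0.682, 0.15 ]), array([0.685, 0.025]), array([0.548, 0.023]), array([0.55 , 0.147])]
red [array([0.674, 0.003]), array([ 0.677, -0.118]), array([ 0.546, -0.12 ]), array([ 0.542, -0.   ])]
wood [array([ 0.693, -0.166]), array([ 0.693, -0.284]), array([ 0.554, -0.277]), array([ 0.555, -0.158])]
mat [array([0.612, 0.357]), array([0.616, 0.252]), array([0.4  , 0.237]), array([0.396, 0.344])]
body [array([0.495, 0.327]), array([0.496, 0.271]), array([0.418, 0.268]), array([0.417, 0.323])]
neck [array([0.59 , 0.333]), array([0.591, 0.291]), array([0.5  , 0.282]), array([0.499, 0.321])]
flap [array([0.348, 0.446]), array([ 0.35, -0.45])]
stopw [array([0.699, 0.263])]
cal [array([ 0.704, -0.398]), array([ 0.538, -0.392])]
px [287.4 339.9] n 26932 mean [ 236. -117.] rect c [ 241. -123.] size [194. 692.] ang 1 hsv [ 14. 160. 116.]
side
px [406.8 242.6] n 18560 mean [216. -51.] rect c [ 228. -120.] size [211. 688.] ang 0 hsv [ 14. 198. 191.]
```

```bash
sed -i 's/x0=.12,x1=.33,y0=-.47,y1=.22/x0=.375,x1=.53,y0=-.43,y1=.22/' h.py
cat >> h.py <<'E'
def blob(c,m,z,k=None):
    n,l,st,ce=cv2.connectedComponentsWithStats(m.astype(np.uint8))
    i=1+st[1:,4].argmax(); mn,r=rect(c,l==i,z); return ce[i].round(1),st[i,4],mn.round(),np.round(r[0]),np.round(r[1]),round(r[2],1)
E
python3 - <<'E'
from h import *
for n in('top','side'):
    c=cam(n); print(n); pieces(c)
    hsv=cv2.cvtColor(c[0],cv2.COLOR_RGB2HSV).astype(int); H,S,V=hsv[...,0],hsv[...,1],hsv[...,2]
    yy,xx=np.mgrid[:384,:512]; P=np.array([ray(c,(x,y),.02)[:2] for y in range(384) for x in range(512)]).reshape(384,512,2); X,Y=P[...,0],P[...,1]
    roi=(X>.37)&(X<.66)&(Y>.2)&(Y<.4)
    print('mat',blob(c,(V<45)&roi,.007)); print('blue plate',blob(c,(H>105)&(H<130)&(S>120)&roi&(X<.46),.03)); print('lip',blob(c,(H>105)&(H<130)&(S>80)&roi&(X>.55),.03))
    print('red',blob(c,((H<6)|(H>174))&(S>150),.03))
    if n=='top': print('orange ribs',[ (x,y) for x,y in zip(*np.nonzero(((H<22)&(S>50)&roi).T))][:40])
E
```

```text
top
px [229.6 240.8] n 227 mean [452.  21.] rect c [452.  20.] size [37. 37.] ang 2 hsv [ 19. 159. 117.]
px [293.9 242.9] n 227 mean [ 452. -128.] rect c [ 451. -128.] size [37. 37.] ang 2 hsv [ 19. 161. 160.]
px [326.7 240.8] n 152 mean [ 459. -205.] rect c [ 459. -204.] size [25. 34.] ang 20 hsv [109. 127. 151.]
px [360.4 242.3] n 151 mean [ 458. -284.] rect c [ 457. -282.] size [14. 63.] ang 28 hsv [ 67. 154. 132.]
px [393.4 244.1] n 234 mean [ 456. -361.] rect c [ 456. -361.] size [37. 40.] ang 2 hsv [ 19. 164. 148.]
px [267.6 248.4] n 225 mean [437. -67.] rect c [438. -67.] size [37. 38.] ang 46 hsv [ 19. 156. 110.]
px [203.8 251.1] n 191 mean [427.  80.] rect c [427.  79.] size [40. 26.] ang 69 hsv [ 15. 187. 174.]
mat (array([117. , 214.8]), np.int32(2108), array([506., 286.]), array([506., 299.]), array([213., 103.]), 3.6)
blue plate (array([105.3, 250.1]), np.int32(109), array([421., 300.]), array([421., 300.]), array([ 9., 60.]), 5.1)
lip (array([114.2, 176.5]), np.int32(10), array([592., 294.]), array([591., 294.]), array([10.,  5.]), 47.4)
red (array([265.3, 173.1]), np.i
[... 773 characters left out ...]
] size [39. 42.] ang 21 hsv [ 19.  203.5 131. ]
px [303.2 228.1] n 206 mean [453.  19.] rect c [452.  20.] size [36. 44.] ang 18 hsv [ 19. 205. 146.]
px [304.3 252.8] n 253 mean [430.  84.] rect c [431.  84.] size [58. 27.] ang 68 hsv [ 17. 134. 242.]
mat (array([236.9, 331.4]), np.int32(2708), array([505., 304.]), array([508., 300.]), array([213., 103.]), 3.7)
blue plate (array([276.3, 338.9]), np.int32(158), array([423., 298.]), array([422., 298.]), array([ 9., 66.]), 6.4)
lip (array([191.6, 326.4]), np.int32(28), array([588., 336.]), array([588., 336.]), array([ 6., 18.]), 52.1)
red (array([252.9, 184.8]), np.int32(2112), array([612., -51.]), array([613., -54.]), array([135., 140.]), 0.6)
```

Call:
move_arm(
  series=[
    [[0, 0, 0, 0.0345, -0.0445, 0, 1], [0, 0, 0, 0.0345, -0.0445, 0, 1], [0, 0, 0, 0.0345, -0.0445, 0, 1], [0, 0, 0, 0.0345, -0.0445, 0, 1], [0, 0, 0, 0.0345, -0.0445, 0, 1], [0, 0, 0, 0.0345, -0.0445, 0, 1], [0, 0, 0, 0.0345, -0.0445, 0, 1], [0, 0, 0, 0.0345, -0.0445, 0, 1], [0, 0, 0, 0.0345, -0.0445, 0, 1], [0, 0, 0, 0.0345, -0.0445, 0, 1]],
  ],
)

```text
time: 1.55
tcp_pos: [0.3886, -0.0239, 0.2316]
tool_rot: [[0.915, 0.403, 0.001], [0.403, -0.915, -0.0], [0.001, 0.001, -1.0]]
wrist_force: [1.0, 0.1, 0.3]
grip_width: 0.085
finger_force: 0.0
```

Call:
move_arm(
  series=[
    [[0, 0, 0, 0.0345, -0.0445, 0, 1], [0, 0, 0, 0.0345, -0.0445, 0, 1], [0, 0, 0, 0.0345, -0.0445, 0, 1], [0, 0, 0, 0.0345, -0.0445, 0, 1], [0, 0, 0, 0.0345, -0.0445, 0, 1], [0, 0, 0, 0.0345, -0.0445, 0, 1], [0, 0, 0.1685, 0, 0, 0.05, 1], [0, 0, 0.1685, 0, 0, 0.05, 1], [0, 0, 0, 0, 0, 0, 1], [0, 0, 0, 0, 0, 0, 1]],
  ],
)

```text
time: 2.8
tcp_pos: [0.471, 0.3025, 0.1328]
tool_rot: [[0.997, 0.081, 0.001], [0.081, -0.997, 0.001], [0.001, -0.001, -1.0]]
wrist_force: [1.3, 0.5, -0.0]
grip_width: 0.0854
finger_force: 0.0
```

```bash
cat >> h.py <<'E'
from scipy.spatial.transform import Rotation as Ro
def to(p=None,R=None):
    "shift in present tool axes, then turn to R"
    s=state(); T=np.array(s['tool_rot']); d=np.zeros(3) if p is None else T.T@(np.array(p)-s['tcp_pos'])
    rv=np.zeros(3) if R is None else Ro.from_matrix(T.T@R).as_rotvec()
    print('t',round(s['time'],2),'tcp',np.round(s['tcp_pos'],4),'shift',np.round(d,4),'turn',np.round(rv,4)); return s
def down(yaw):
    a=np.radians(yaw); return np.column_stack([[np.cos(a),np.sin(a),0],[np.sin(a),-np.cos(a),0],[0,0,-1]])
E
python3 - <<'E'
from h import *
s=to([.471,.302,.012],down(4.5)); print(s['tool_rot'].round(3))
c=cam('side'); im=c[0][250:384,130:330]; cv2.imwrite('pics/s1.png',cv2.resize(cv2.cvtColor(im,cv2.COLOR_RGB2BGR),None,fx=3,fy=3,interpolation=cv2.INTER_CUBIC))
E
```

```text
t 2.8 tcp [0.471  0.3025 0.1328] shift [-0.0002  0.0006  0.1208] turn [-0.0007 -0.0013  0.0027]
[[ 0.997  0.081  0.001]
 [ 0.081 -0.997  0.001]
 [ 0.001 -0.001 -1.   ]]
```

View pics/s1.png

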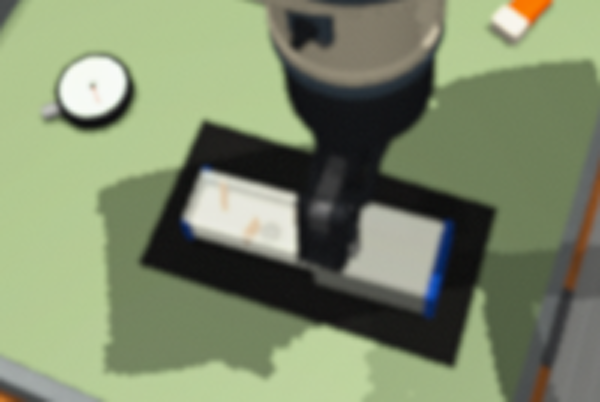

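The gripper stands centred over the bottle body, above the neck side of it. I'll lower it, grip and lift.

Call:
move_arm(
  series=[
    [[0, 0, 0, 0, 0, 0.03, 1], [0, 0, 0, 0, 0, 0.03, 1], [0, 0, 0, 0, 0, 0.03, 1], [0, 0, 0, 0, 0, 0.02, 1], [0, 0, 0, 0, 0, 0.016, 1], [0, 0, 0, 0, 0, 0, 0.4], [0, 0, 0, 0, 0, 0, 0.2], [0, 0, 0, 0, 0, 0, 0], [0, 0, 0, 0, 0, 0, 0], [0, 0, 0, 0, 0, 0, 0]],
  ],
)

```text
time: 4.1
tcp_pos: [0.4711, 0.3027, 0.0067]
tool_rot: [[0.997, 0.078, 0.002], [0.078, -0.997, 0.001], [0.002, -0.001, -1.0]]
wrist_force: [-0.9, -0.3, 6.1]
grip_width: 0.0491
finger_force: 62.6
```

Call:
move_arm(
  series=[
    [[0, 0, 0, 0, 0, 0, 0], [0, 0, 0, 0, 0, -0.01, 0], [0, 0, 0, 0, 0, -0.02, 0], [0, 0, 0, 0, 0, -0.03, 0], [0, 0, 0, 0, 0, -0.03, 0], [0, 0, 0, 0, 0, -0.03, 0], [0, 0, 0, 0, 0, -0.02, 0], [0, 0, 0, 0, 0, -0.01, 0], [0, 0, 0, 0, 0, 0, 0], [0, 0, 0, 0, 0, 0, 0]],
  ],
)

```text
time: 5.35
tcp_pos: [0.4696, 0.3017, 0.1545]
tool_rot: [[0.997, 0.078, -0.001], [0.078, -0.997, -0.001], [-0.001, 0.001, -1.0]]
wrist_force: [-1.1, -0.6, -2.4]
grip_width: 0.0492
finger_force: 62.2
```

Run:
```python
from h import *
s=state(); print(s['time'],s['tcp_pos'].round(4),s['grip_width'],s['finger_force'],s['wrist_force'].round(2))
c=cam('side'); save(c,'s2.png'); 
# expected bottle-in-hand: tcp at bottle x=10, z=-1+... plan
```

```text
5.35 [0.4696 0.3017 0.1545] 0.04921525401666734 62.191293239593506 [-1.07 -0.57 -2.38]
```

View pics/s2.png

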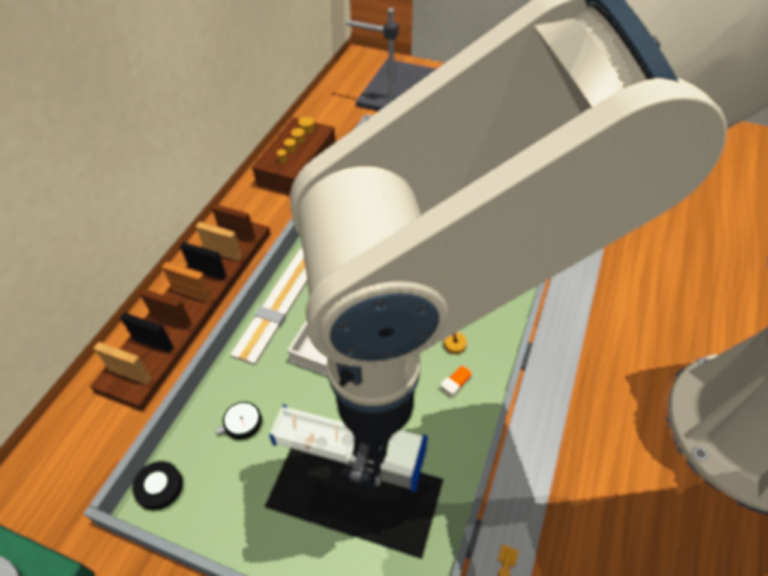

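Call:
move_arm(
  series=[
    [[0, 0, 0, 0, 0.02, 0, 0], [0, 0, 0, 0, 0.035, 0, 0], [0, 0, 0, 0, 0.04, 0, 0], [0, 0, 0, 0, 0.045, 0, 0], [0, 0, 0, 0, 0.04, 0, 0], [0, 0, 0, 0, 0.03, 0, 0], [0, 0, 0, 0, 0.016, 0, 0], [0, 0, 0, 0, 0, 0, 0], [0, 0, 0, 0, 0, 0, 0], [0, 0, 0, 0, 0, 0, 0]],
  ],
)

```text
time: 6.65
tcp_pos: [0.4876, 0.0776, 0.1552]
tool_rot: [[0.997, 0.079, -0.0], [0.079, -0.997, 0.0], [-0.0, -0.0, -1.0]]
wrist_force: [0.5, -0.3, -1.5]
grip_width: 0.0493
finger_force: 62.3
```

Call:
move_arm(
  series=[
    [[0, -0.05, 0, 0, 0, 0, 0], [0, -0.05, 0, 0, 0, 0, 0], [0, -0.05, 0, 0, 0, 0, 0], [0, -0.05, 0, 0, 0, 0, 0], [0, -0.05, 0, 0, 0, 0, 0], [0, -0.05, 0, 0, 0, 0, 0], [0, -0.05, 0, 0, 0, 0, 0], [0, 0, 0, 0, 0, 0, 0], [0, 0, 0, 0.012, 0, 0.033, 0], [0, 0, 0, 0.012, 0, 0.033, 0]],
  ],
)

```text
time: 7.9
tcp_pos: [0.4879, 0.0772, 0.0846]
tool_rot: [[0.937, 0.078, -0.339], [0.074, -0.997, -0.027], [-0.34, -0.0, -0.94]]
wrist_force: [-0.1, 0.1, -1.9]
grip_width: 0.0493
finger_force: 62.4
```

Run:
```python
from h import *
s=to([.4865,.0766,.0845]); print(s['tool_rot'].round(3)); R=s['tool_rot']
print('mouth',s['tcp_pos']+R@[.121,0,-.018])
c=cam('top'); im=c[0][100:260,120:330]; cv2.imwrite('pics/t3.png',cv2.resize(cv2.cvtColor(im,cv2.COLOR_RGB2BGR),None,fx=3,fy=3,interpolation=cv2.INTER_CUBIC))
```

```text
t 7.9 tcp [0.4879 0.0772 0.0846] shift [-0.0014  0.0005  0.0006] turn [0. 0. 0.]
[[ 0.937  0.078 -0.339]
 [ 0.074 -0.997 -0.027]
 [-0.34  -0.    -0.94 ]]
mouth [0.60748627 0.08665276 0.06036089]
```

View pics/t3.png

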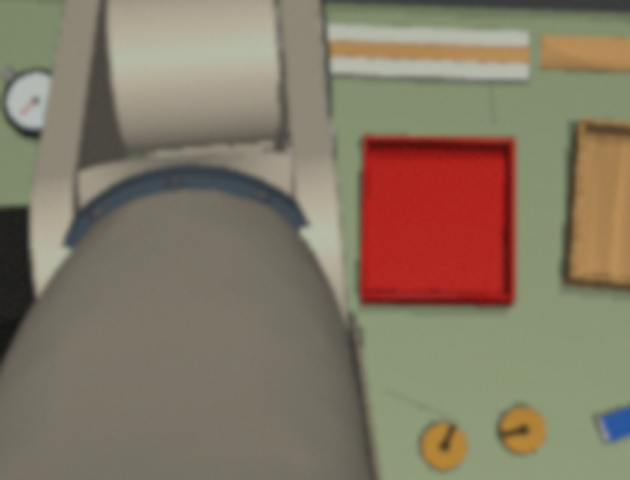

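The picture shows only the arm and the boxes; the arm hides the bottle and dish. By its pose, the mouth is over the dish at (0.607, 0.087, 0.060), so I'll start rocking.

Call:
move_arm(
  series=[
    [[-0.0727, 0, 0, 0, 0, 0, 0], [-0.0727, 0, 0, 0, 0, 0, 0], [-0.0727, 0, 0, 0, 0, 0, 0], [-0.0727, 0, 0, 0, 0, 0, 0], [-0.0727, 0, 0, 0, 0, 0, 0], [-0.0727, 0, 0, 0, 0, 0, 0], [0, 0, 0, 0, 0, 0, 0], [0, 0, 0, 0, 0, 0, 0], [0, 0, 0, 0, 0, 0, 0], [0, 0, 0, 0, 0, 0, 0]],
  ],
)

```text
time: 9.2
tcp_pos: [0.4878, 0.0764, 0.0853]
tool_rot: [[0.937, 0.214, -0.277], [0.072, -0.893, -0.445], [-0.342, 0.396, -0.852]]
wrist_force: [-0.5, 0.2, -1.7]
grip_width: 0.0495
finger_force: 62.7
```

Call:
move_arm(
  series=[
    [[0, 0, 0, 0, 0, 0, 0], [0, 0, 0, 0, 0, 0, 0], [0, 0, 0, 0, 0, 0, 0], [0, 0, 0, 0, 0, 0, 0], [0.0727, 0, 0, 0, 0, 0, 0], [0.0727, 0, 0, 0, 0, 0, 0], [0.0727, 0, 0, 0, 0, 0, 0], [0.0727, 0, 0, 0, 0, 0, 0], [0.0727, 0, 0, 0, 0, 0, 0], [0.0727, 0, 0, 0, 0, 0, 0]],
  ],
)

```text
time: 10.45
tcp_pos: [0.4877, 0.0767, 0.0852]
tool_rot: [[0.937, 0.077, -0.342], [0.073, -0.997, -0.024], [-0.343, -0.002, -0.939]]
wrist_force: [0.1, -1.0, -1.2]
grip_width: 0.0492
finger_force: 62.7
```

Call:
move_arm(
  series=[
    [[0.0727, 0, 0, 0, 0, 0, 0], [0.0727, 0, 0, 0, 0, 0, 0], [0.0727, 0, 0, 0, 0, 0, 0], [0.0727, 0, 0, 0, 0, 0, 0], [0.0727, 0, 0, 0, 0, 0, 0], [0.0727, 0, 0, 0, 0, 0, 0], [0, 0, 0, 0, 0, 0, 0], [0, 0, 0, 0, 0, 0, 0], [0, 0, 0, 0, 0, 0, 0], [0, 0, 0, 0, 0, 0, 0]],
  ],
)

```text
time: 11.7
tcp_pos: [0.4877, 0.0771, 0.0852]
tool_rot: [[0.937, -0.073, -0.343], [0.074, -0.915, 0.396], [-0.342, -0.396, -0.852]]
wrist_force: [-0.4, -0.4, -2.1]
grip_width: 0.0492
finger_force: 62.8
```

Call:
move_arm(
  series=[
    [[0, 0, 0, 0, 0, 0, 0], [0, 0, 0, 0, 0, 0, 0], [0, 0, 0, 0, 0, 0, 0], [0, 0, 0, 0, 0, 0, 0], [-0.0727, 0, 0, 0, 0, 0, 0], [-0.0727, 0, 0, 0, 0, 0, 0], [-0.0727, 0, 0, 0, 0, 0, 0], [-0.0727, 0, 0, 0, 0, 0, 0], [-0.0727, 0, 0, 0, 0, 0, 0], [-0.0727, 0, 0, 0, 0, 0, 0]],
  ],
)

```text
time: 12.95
tcp_pos: [0.4877, 0.0768, 0.0852]
tool_rot: [[0.937, 0.078, -0.341], [0.073, -0.997, -0.029], [-0.343, 0.002, -0.939]]
wrist_force: [-0.2, -0.1, -2.6]
grip_width: 0.0494
finger_force: 62.8
```

Call:
move_arm(
  series=[
    [[-0.0727, 0, 0, 0, 0, 0, 0], [-0.0727, 0, 0, 0, 0, 0, 0], [-0.0727, 0, 0, 0, 0, 0, 0], [-0.0727, 0, 0, 0, 0, 0, 0], [-0.0727, 0, 0, 0, 0, 0, 0], [-0.0727, 0, 0, 0, 0, 0, 0], [0, 0, 0, 0, 0, 0, 0], [0, 0, 0, 0, 0, 0, 0], [0, 0, 0, 0, 0, 0, 0], [0, 0, 0, 0, 0, 0, 0]],
  ],
)

```text
time: 14.2
tcp_pos: [0.4877, 0.0764, 0.0853]
tool_rot: [[0.937, 0.214, -0.277], [0.072, -0.893, -0.445], [-0.343, 0.396, -0.852]]
wrist_force: [0.3, 0.0, -1.5]
grip_width: 0.0495
finger_force: 62.8
```

Run:
```python
from h import *
s=to(); print(s['tool_rot'].round(3),s['wrist_force'])
c=cam('side'); im=c[0][180:340,150:350]; cv2.imwrite('pics/s4.png',cv2.resize(cv2.cvtColor(im,cv2.COLOR_RGB2BGR),None,fx=3.5,fy=3.5,interpolation=cv2.INTER_CUBIC))
```

```text
t 14.2 tcp [0.4877 0.0764 0.0853] shift [0. 0. 0.] turn [0. 0. 0.]
[[ 0.937  0.214 -0.277]
 [ 0.072 -0.893 -0.445]
 [-0.343  0.396 -0.852]] [ 0.2787665   0.01406088 -1.51846077]
```

View pics/s4.png

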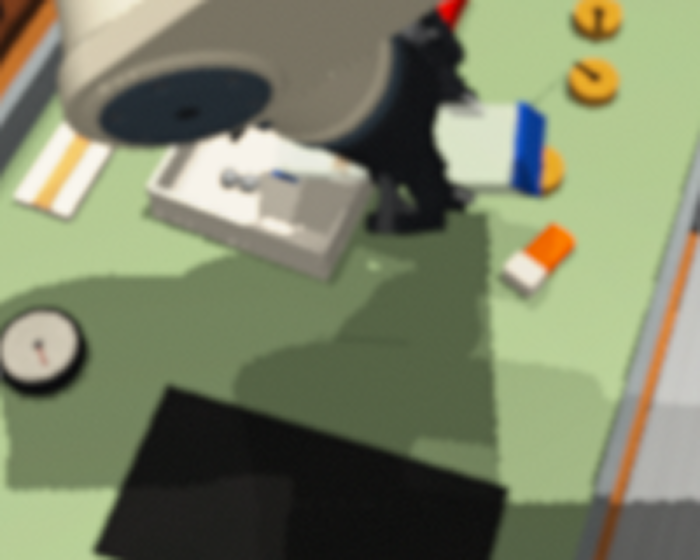

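Two balls lie in the dish, at about (230,178) and (250,180). I'll bring the bottle back.

Call:
move_arm(
  series=[
    [[0.0727, 0, 0, 0, 0, 0, 0], [0.0727, 0, 0, 0, 0, 0, 0], [0.0727, 0, 0, 0, 0, 0, 0], [0.0727, 0, 0, 0, 0, 0, 0], [0.0727, 0, 0, 0, 0, 0, 0], [0.0727, 0, 0, 0, 0, 0, 0], [0, 0, 0, -0.012, 0, -0.033, 0], [0, 0, 0, -0.012, 0, -0.033, 0], [0, 0, 0, 0, 0, 0, 0], [0, 0, 0, 0, 0, 0, 0]],
  ],
)

```text
time: 15.5
tcp_pos: [0.4873, 0.0766, 0.1547]
tool_rot: [[0.936, 0.078, -0.342], [0.073, -0.997, -0.027], [-0.343, 0.0, -0.939]]
wrist_force: [-0.7, -0.1, -1.6]
grip_width: 0.049
finger_force: 62.9
```

Call:
move_arm(
  series=[
    [[0, 0.07, 0, 0, 0, 0, 0], [0, 0.07, 0, 0, 0, 0, 0], [0, 0.07, 0, 0, 0, 0, 0], [0, 0.07, 0, 0, 0, 0, 0], [0, 0.07, 0, 0, 0, 0, 0], [0, 0, 0, 0, -0.045, 0, 0], [0, 0, 0, 0, -0.05, 0, 0], [0, 0, 0, 0, -0.05, 0, 0], [0, 0, 0, 0, -0.05, 0, 0], [0, 0, 0, 0, -0.03, 0, 0]],
  ],
)

```text
time: 16.75
tcp_pos: [0.4689, 0.3028, 0.1537]
tool_rot: [[0.997, 0.079, -0.002], [0.079, -0.997, -0.001], [-0.002, 0.001, -1.0]]
wrist_force: [-0.6, -0.9, -1.0]
grip_width: 0.0495
finger_force: 62.9
```

Run:
```python
from h import *
s=to([.4711,.3027,.009],down(4.5))
c=cam('top'); im=c[0][130:210,160:360]; cv2.imwrite('pics/t5.png',cv2.resize(cv2.cvtColor(im,cv2.COLOR_RGB2BGR),None,fx=4,fy=4,interpolation=cv2.INTER_CUBIC))
```

```text
t 16.75 tcp [0.4689 0.3028 0.1537] shift [2.500e-03 1.000e-04 1.447e-01] turn [0.0009 0.0022 0.0007]
```

View pics/t5.png

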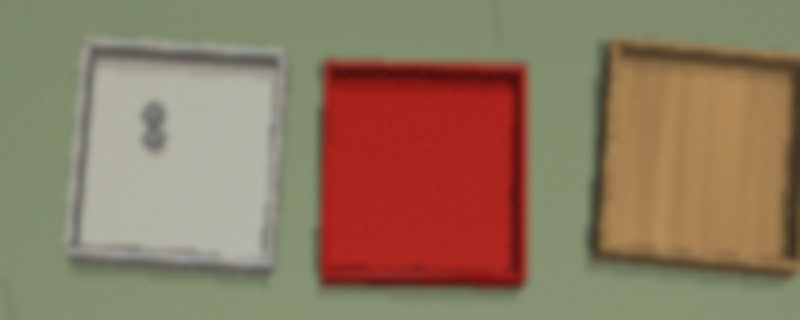

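Both balls are in the dish, at (153,113) and (153,139). I'll lay the bottle down.

Call:
move_arm(
  series=[
    [[0, 0, 0, 0.002, 0, 0.03, 0], [0, 0, 0, 0, 0, 0.04, 0], [0, 0, 0, 0, 0, 0.035, 0], [0, 0, 0, 0, 0, 0.02, 0], [0, 0, 0, 0, 0, 0.013, 0], [0, 0, 0, 0, 0, 0.007, 0], [0, 0, 0, 0, 0, 0, 0], [0, 0, 0, 0, 0, 0, 0], [0, 0, 0, 0, 0, 0, 0.7], [0, 0, 0, 0, 0, 0, 1]],
  ],
)

```text
time: 18.05
tcp_pos: [0.4726, 0.3015, 0.0109]
tool_rot: [[0.997, 0.078, 0.001], [0.078, -0.997, 0.001], [0.001, -0.001, -1.0]]
wrist_force: [-0.0, 0.5, 0.6]
grip_width: 0.0762
finger_force: 0.0
```

Call:
move_arm(
  series=[
    [[0, 0, 0, 0, 0, 0, 1], [0, 0, 0, 0, 0, 0, 1], [0, 0, 0, 0, 0, -0.02, 1], [0, 0, 0, 0, 0, -0.04, 1], [0, 0, 0, 0, 0, -0.04, 1], [0, 0, 0, 0, 0, -0.04, 1], [0, 0, 0, 0, 0.05, 0, 1], [0, 0, 0, 0, 0.05, 0, 1], [0, 0, 0, 0, 0.05, 0, 1], [0, 0, 0, 0, 0.05, 0, 1]],
  ],
)

```text
time: 19.3
tcp_pos: [0.4877, 0.1004, 0.1504]
tool_rot: [[0.997, 0.078, 0.0], [0.078, -0.997, 0.0], [0.0, -0.0, -1.0]]
wrist_force: [0.7, -0.0, -0.3]
grip_width: 0.0853
finger_force: 0.0
```

Run:
```python
from h import *
for n in ('top','side'):
    c=cam(n); print(n); pieces(c)
    hsv=cv2.cvtColor(c[0],cv2.COLOR_RGB2HSV).astype(int); H,S=hsv[...,0],hsv[...,1]
    P=np.array([ray(c,(x,y),.02)[:2] for y in range(384) for x in range(512)]).reshape(384,512,2); X,Y=P[...,0],P[...,1]
    roi=(X>.37)&(X<.66)&(Y>.2)&(Y<.4)
    print('blue plate',blob(c,(H>105)&(H<130)&(S>120)&roi&(X<.46),.03))
    if n=='side':
        im=c[0][120:370,150:450]; cv2.imwrite('pics/s6.png',cv2.resize(cv2.cvtColor(im,cv2.COLOR_RGB2BGR),None,fx=2.4,fy=2.4,interpolation=cv2.INTER_CUBIC))
to([.43,.084,.1])
```

```text
top
px [186.5 242. ] n 3755 mean [447. 120.] rect c [452. 127.] size [157. 188.] ang 0 hsv [ 20.  39. 117.]
px [229.7 240.7] n 224 mean [452.  21.] rect c [452.  20.] size [37. 37.] ang 2 hsv [ 19. 161. 150.]
px [293.9 242.9] n 227 mean [ 452. -128.] rect c [ 451. -128.] size [37. 37.] ang 2 hsv [ 19. 162. 152.]
px [326.7 240.8] n 153 mean [ 459. -205.] rect c [ 459. -204.] size [25. 34.] ang 20 hsv [109. 126. 143.]
px [360.3 242.4] n 155 mean [ 458. -283.] rect c [ 457. -281.] size [14. 64.] ang 28 hsv [ 67. 153. 125.]
px [393.4 244.1] n 234 mean [ 456. -361.] rect c [ 456. -361.] size [37. 40.] ang 2 hsv [ 19.  165.  139.5]
px [267.5 248.3] n 224 mean [437. -67.] rect c [438. -68.] size [37. 37.] ang 2 hsv [ 19. 162. 152.]
blue plate (array([ 95.4, 249.8]), np.int32(17), array([421., 322.]), array([421., 322.]), array([12.,  6.]), 77.8)
side
px [340.2 128.4] n 129 mean [ 457. -362.] rect c [ 456. -363.] size [38. 50.] ang 14 hsv [ 20. 195. 196.]
px [298.4 169.7] n 342 mean [ 522. -161.] rect c [ 519. -175.] size [240.  24.] ang 90 hsv [105.  43.  24.]
px [332.9 145. ] n 81 mean [ 4
[... 200 characters left out ...]
 n 170 mean [ 453. -129.] rect c [ 453. -129.] size [37. 46.] ang 15 hsv [ 20.  203.  206.5]
px [319.1 202.8] n 183 mean [439. -69.] rect c [439. -69.] size [46. 38.] ang 70 hsv [ 20. 206. 207.]
px [277.9 216.5] n 162 mean [522.   8.] rect c [522.   4.] size [21. 76.] ang 5 hsv [110.  32.  25.]
px [303.2 228. ] n 204 mean [453.  19.] rect c [452.  20.] size [36. 44.] ang 18 hsv [ 21.  206.  210.5]
px [304.1 253.3] n 257 mean [431.  85.] rect c [430.  85.] size [57. 28.] ang 68 hsv [ 15. 131. 153.]
blue plate (array([275.8, 337.3]), np.int32(159), array([424., 296.]), array([425., 296.]), array([10., 67.]), 7.0)
t 19.4 tcp [0.4875 0.0982 0.1503] shift [-0.0583  0.0098  0.0503] turn [0. 0. 0.]
```

View pics/s6.png

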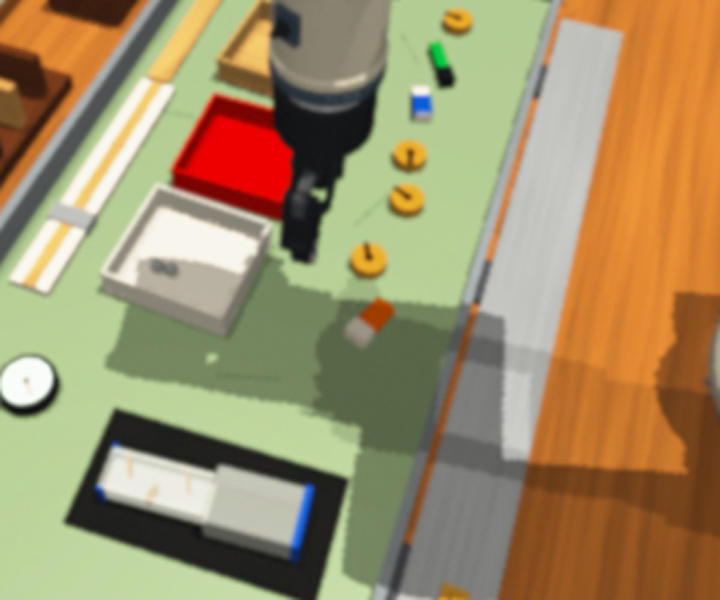

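The side view shows the bottle flat on its mat and both balls still in the dish. Next is the glue stick at (430, 84) mm, long axis 68°.

Call:
move_arm(
  series=[
    [[0, 0, 0, -0.029, 0.005, 0.03, 0.6], [0, 0, 0, -0.029, 0.005, 0.03, 0.6], [0, 0, -0.158, 0, 0, 0, 0.6], [0, 0, -0.158, 0, 0, 0, 0.6], [0, 0, -0.158, 0, 0, 0, 0.6], [0, 0, -0.158, 0, 0, 0, 0.6], [0, 0, -0.158, 0, 0, 0, 0.6], [0, 0, -0.158, 0, 0, 0, 0.6], [0, 0, -0.158, 0, 0, 0, 0.6], [0, 0, 0, 0, 0, 0, 0.6]],
  ],
)

```text
time: 20.65
tcp_pos: [0.4307, 0.0878, 0.0903]
tool_rot: [[0.378, 0.926, 0.0], [0.926, -0.378, 0.0], [0.0, 0.0, -1.0]]
wrist_force: [-0.3, 0.2, -0.1]
grip_width: 0.0511
finger_force: 0.0
```

Run:
```python
from h import *
s=to([.430,.084,.006],down(68)); print(s['grip_width'])
```

```text
t 20.65 tcp [0.4307 0.0878 0.0903] shift [-0.0038  0.0008  0.0843] turn [ 0.     -0.0002 -0.0037]
0.051110734898633575
```

Call:
move_arm(
  series=[
    [[0, 0, 0, -0.004, 0.001, 0.03, 0.6], [0, 0, 0, 0, 0, 0.03, 0.6], [0, 0, 0, 0, 0, 0.024, 0.6], [0, 0, 0, 0, 0, 0, 0.3], [0, 0, 0, 0, 0, 0, 0], [0, 0, 0, 0, 0, 0, 0], [0, 0, 0, 0, 0, 0, 0], [0, 0, 0, 0, 0, -0.024, 0], [0, 0, 0, 0, 0, -0.03, 0], [0, 0, 0, 0, 0, -0.03, 0]],
  ],
)

```text
time: 21.9
tcp_pos: [0.4301, 0.0833, 0.0915]
tool_rot: [[0.378, 0.926, 0.0], [0.926, -0.378, 0.0], [0.0, 0.0, -1.0]]
wrist_force: [0.4, -0.2, -0.1]
grip_width: 0.0202
finger_force: 59.1
```

Call:
move_arm(
  series=[
    [[0, 0, 0, -0.018, 0.0495, 0, 0], [0, 0, 0, -0.018, 0.0495, 0, 0], [0, 0, 0, -0.018, 0.0495, 0, 0], [0, 0, 0, -0.018, 0.0495, 0, 0], [0, 0, -0.129, 0, 0, 0, 0], [0, 0, -0.129, 0, 0, 0, 0], [0, 0, -0.129, 0, 0, 0, 0], [0, 0, 0, 0, 0, 0, 0], [0, 0, 0, 0, 0, 0, 0], [0, 0, 0, 0, 0, 0, 0]],
  ],
)

```text
time: 23.15
tcp_pos: [0.5863, -0.058, 0.0904]
tool_rot: [[0.002, 1.0, 0.0], [1.0, -0.002, 0.0], [0.0, 0.0, -1.0]]
wrist_force: [0.6, -0.6, 0.1]
grip_width: 0.0201
finger_force: 59.2
```

Run:
```python
from h import *
s=to([.586,-.057,.03],down(90)); print(s['grip_width'])
```

```text
t 23.15 tcp [ 0.5863 -0.058   0.0904] shift [ 0.001  -0.0003  0.0604] turn [ 0.0001 -0.     -0.0015]
0.020115277545859785
```

Call:
move_arm(
  series=[
    [[0, 0, 0, 0.001, 0, 0.03, 0], [0, 0, 0, 0, 0, 0.03, 0], [0, 0, 0, 0, 0, 0, 0], [0, 0, 0, 0, 0, 0, 0.35], [0, 0, 0, 0, 0, 0, 0.35], [0, 0, 0, 0, 0, -0.03, 0.35], [0, 0, 0, 0, 0, -0.04, 0.35], [0, 0, 0, 0.0257, -0.0447, 0, 0.75], [0, 0, 0, 0.0257, -0.0447, 0, 0.75], [0, 0, 0, 0.0257, -0.0447, 0, 0.75]],
  ],
)

```text
time: 24.4
tcp_pos: [0.4515, 0.0206, 0.1014]
tool_rot: [[0.001, 1.0, 0.002], [1.0, -0.001, 0.0], [0.0, 0.002, -1.0]]
wrist_force: [-0.3, 1.7, 0.2]
grip_width: 0.064
finger_force: 0.0
```

Run:
```python
from h import *
s=to([.452,.020,.004],down(90)); print(s['grip_width'])
c=cam('top'); pieces(c)
im=c[0][110:270,170:420]; cv2.imwrite('pics/t7.png',cv2.resize(cv2.cvtColor(im,cv2.COLOR_RGB2BGR),None,fx=3,fy=3,interpolation=cv2.INTER_CUBIC))
```

```text
t 24.4 tcp [0.4515 0.0206 0.1014] shift [-0.0006  0.0003  0.0974] turn [ 0.0023 -0.0002 -0.0007]
0.0640366617415747
px [220.3 239.9] n 5160 mean [454.  43.] rect c [452.  40.] size [256. 157.] ang 90 hsv [ 20.  39. 132.]
px [293.9 242.9] n 228 mean [ 452. -128.] rect c [ 451. -128.] size [37. 37.] ang 2 hsv [ 19.  161.  156.5]
px [326.6 240.9] n 153 mean [ 459. -204.] rect c [ 459. -204.] size [25. 34.] ang 20 hsv [109. 125. 148.]
px [360.3 242.4] n 156 mean [ 458. -283.] rect c [ 456. -281.] size [14. 64.] ang 28 hsv [ 67.  151.5 130. ]
px [393.4 244.1] n 232 mean [ 456. -361.] rect c [ 456. -361.] size [37. 39.] ang 45 hsv [ 19. 165. 146.]
```

View pics/t7.png

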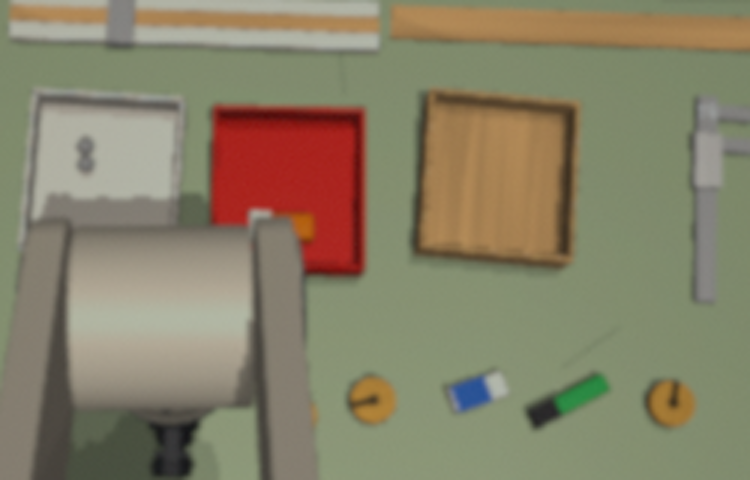

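The glue stick is in the red bin, at (280,225) in the crop. Next is mass 1.

Call:
move_arm(
  series=[
    [[0, 0, 0, 0, 0, 0.032, 0.75], [0, 0, 0, 0, 0, 0.032, 0.75], [0, 0, 0, 0, 0, 0.033, 0.75], [0, 0, 0, 0, 0, 0, 0.4], [0, 0, 0, 0, 0, 0, 0], [0, 0, 0, 0, 0, 0, 0], [0, 0, 0, 0, 0, 0, 0], [0, 0, 0, 0, 0, -0.03, 0], [0, 0, 0, 0, 0, -0.03, 0], [0, 0, 0, 0, 0, -0.03, 0]],
  ],
)

```text
time: 25.7
tcp_pos: [0.4522, 0.02, 0.0947]
tool_rot: [[0.0, 1.0, 0.001], [1.0, -0.0, 0.0], [0.0, 0.001, -1.0]]
wrist_force: [0.9, -0.2, -0.6]
grip_width: 0.0335
finger_force: 60.0
```

Call:
move_arm(
  series=[
    [[0, 0, 0, -0.0431, 0.0305, 0, 0], [0, 0, 0, -0.0431, 0.0305, 0, 0], [0, 0, 0, -0.0431, 0.0305, 0, 0], [0, 0, 0, -0.0431, 0.0305, 0, 0], [0, 0, 0, -0.0431, 0.0305, 0, 0], [0, 0, 0, 0, 0, 0, 0], [0, 0, 0, 0, 0, 0.033, 0], [0, 0, 0, 0, 0, 0.031, 0], [0, 0, 0, 0, 0, 0, 0], [0, 0, 0, 0, 0, 0, 0]],
  ],
)

```text
time: 26.95
tcp_pos: [0.605, -0.1952, 0.0304]
tool_rot: [[-0.0, 1.0, 0.001], [1.0, 0.0, -0.0], [-0.0, 0.001, -1.0]]
wrist_force: [-0.1, 0.2, 0.1]
grip_width: 0.0334
finger_force: 61.2
```

Call:
move_arm(
  series=[
    [[0, 0, 0, 0, 0, 0, 0.52], [0, 0, 0, 0, 0, 0, 0.52], [0, 0, 0, 0, 0, 0, 0.52], [0, 0, 0, 0, 0, -0.03, 0.52], [0, 0, 0, 0, 0, -0.04, 0.52], [0, 0, 0, 0.0318, -0.0418, 0, 0.75], [0, 0, 0, 0.0318, -0.0418, 0, 0.75], [0, 0, 0, 0.0318, -0.0418, 0, 0.75], [0, 0, 0, 0.0318, -0.0418, 0, 0.75], [0, 0, 0, 0, 0, 0, 0.75]],
  ],
)

```text
time: 28.2
tcp_pos: [0.4338, -0.0666, 0.0991]
tool_rot: [[-0.001, 1.0, -0.003], [1.0, 0.001, 0.001], [0.001, -0.003, -1.0]]
wrist_force: [0.7, -0.4, 0.3]
grip_width: 0.0644
finger_force: 0.0
```

Run:
```python
from h import *
to([.438,-.068,.004],down(90))
c=cam('side'); pieces(c)
im=c[0][100:270,180:400]; cv2.imwrite('pics/s8.png',cv2.resize(cv2.cvtColor(im,cv2.COLOR_RGB2BGR),None,fx=3,fy=3,interpolation=cv2.INTER_CUBIC))
```

```text
t 28.2 tcp [ 0.4338 -0.0666  0.0991] shift [-0.0014  0.0045  0.0951] turn [-0.003  -0.0007  0.0015]
px [333.1 142.8] n 2095 mean [ 461. -297.] rect c [ 453. -291.] size [268. 155.] ang 90 hsv [105.  35.  25.]
px [320.3 184.3] n 170 mean [ 453. -129.] rect c [ 453. -129.] size [37. 46.] ang 15 hsv [ 20.  204.  204.5]
px [319.1 203.1] n 188 mean [438. -68.] rect c [439. -68.] size [35. 46.] ang 16 hsv [ 19. 201. 125.]
```

View pics/s8.png

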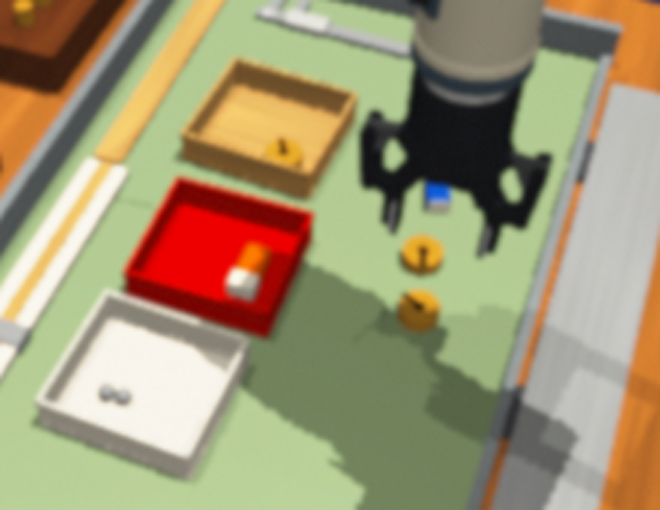

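Mass 1 lies in the wooden bin, at (283,152). Next is mass 2.

Call:
move_arm(
  series=[
    [[0, 0, 0, -0.001, 0.002, 0.032, 0.75], [0, 0, 0, 0, 0, 0.032, 0.75], [0, 0, 0, 0, 0, 0.031, 0.75], [0, 0, 0, 0, 0, 0, 0.4], [0, 0, 0, 0, 0, 0, 0], [0, 0, 0, 0, 0, 0, 0], [0, 0, 0, 0, 0, 0, 0], [0, 0, 0, 0, 0, -0.03, 0], [0, 0, 0, 0, 0, -0.03, 0], [0, 0, 0, 0, 0, -0.03, 0]],
  ],
)

```text
time: 29.5
tcp_pos: [0.4396, -0.0693, 0.0957]
tool_rot: [[-0.0, 1.0, 0.001], [1.0, 0.0, -0.0], [-0.0, 0.001, -1.0]]
wrist_force: [-0.4, 0.0, -0.9]
grip_width: 0.0338
finger_force: 59.9
```

Call:
move_arm(
  series=[
    [[0, 0, 0, -0.0358, 0.0332, 0, 0], [0, 0, 0, -0.0358, 0.0332, 0, 0], [0, 0, 0, -0.0358, 0.0332, 0, 0], [0, 0, 0, -0.0358, 0.0332, 0, 0], [0, 0, 0, -0.0358, 0.0332, 0, 0], [0, 0, 0, 0, 0, 0, 0], [0, 0, 0, 0, 0, 0.033, 0], [0, 0, 0, 0, 0, 0.031, 0], [0, 0, 0, 0, 0, 0, 0], [0, 0, 0, 0, 0, 0, 0]],
  ],
)

```text
time: 30.75
tcp_pos: [0.6058, -0.2482, 0.0315]
tool_rot: [[-0.0, 1.0, 0.001], [1.0, 0.0, -0.0], [-0.0, 0.001, -1.0]]
wrist_force: [-0.1, -0.1, -1.3]
grip_width: 0.0333
finger_force: 60.1
```

Call:
move_arm(
  series=[
    [[0, 0, 0, 0, 0, 0, 0.52], [0, 0, 0, 0, 0, 0, 0.52], [0, 0, 0, 0, 0, 0, 0.52], [0, 0, 0, 0, 0, -0.03, 0.52], [0, 0, 0, 0, 0, -0.04, 0.52], [0, 0, 0, 0.0296, -0.038, 0, 0.75], [0, 0, 0, 0.0296, -0.038, 0, 0.75], [0, 0, 0, 0.0296, -0.038, 0, 0.75], [0, 0, 0, 0.0296, -0.038, 0, 0.75], [0, 0, 0, 0, 0, 0, 0.75]],
  ],
)

```text
time: 32.0
tcp_pos: [0.4502, -0.1282, 0.1002]
tool_rot: [[-0.001, 1.0, -0.003], [1.0, 0.001, 0.001], [0.001, -0.003, -1.0]]
wrist_force: [1.2, -0.2, -0.4]
grip_width: 0.0641
finger_force: 0.0
```

Run:
```python
from h import *
to([.452,-.1285,.004],down(90))
c=cam('side'); pieces(c)
c=cam('top'); pieces(c)
```

```text
t 32.0 tcp [ 0.4502 -0.1282  0.1002] shift [-0.0004  0.002   0.0962] turn [-0.0027 -0.0009  0.0011]
px [333.9 132.4] n 1204 mean [ 470. -340.] rect c [ 463. -326.] size [196. 134.] ang 90 hsv [110.  35.  23.]
px [325.3 162.8] n 119 mean [ 461. -210.] rect c [ 461. -211.] size [25. 51.] ang 16 hsv [108.  71. 206.]
px [320.3 184.5] n 172 mean [ 452. -129.] rect c [ 453. -129.] size [36. 47.] ang 15 hsv [ 19. 200. 123.]
px [331.5 245. ] n 6272 mean [ 450. -216.] rect c [ 452. -226.] size [309. 156.] ang 90 hsv [ 20.  39. 140.]
```

Call:
move_arm(
  series=[
    [[0, 0, 0, 0, 0.001, 0.032, 0.75], [0, 0, 0, 0, 0, 0.032, 0.75], [0, 0, 0, 0, 0, 0.032, 0.75], [0, 0, 0, 0, 0, 0, 0.4], [0, 0, 0, 0, 0, 0, 0], [0, 0, 0, 0, 0, 0, 0], [0, 0, 0, 0, 0, 0, 0], [0, 0, 0, 0, 0, -0.03, 0], [0, 0, 0, 0, 0, -0.03, 0], [0, 0, 0, 0, 0, -0.03, 0]],
  ],
)

```text
time: 33.35
tcp_pos: [0.4546, -0.1299, 0.0957]
tool_rot: [[-0.0, 1.0, 0.001], [1.0, 0.0, -0.0], [-0.0, 0.001, -1.0]]
wrist_force: [0.5, -0.0, -0.7]
grip_width: 0.0336
finger_force: 59.9
```

Call:
move_arm(
  series=[
    [[0, 0, 0, -0.0166, 0.0477, 0, 0], [0, 0, 0, -0.0166, 0.0477, 0, 0], [0, 0, 0, -0.0166, 0.0477, 0, 0], [0, 0, 0, -0.0166, 0.0477, 0, 0], [0, 0, 0, 0, 0, 0, 0], [0, 0, 0, 0, 0, 0, 0], [0, 0, 0, 0, 0, 0.033, 0], [0, 0, 0, 0, 0, 0.031, 0], [0, 0, 0, 0, 0, 0, 0], [0, 0, 0, 0, 0, 0, 0]],
  ],
)

```text
time: 34.6
tcp_pos: [0.6454, -0.1963, 0.0315]
tool_rot: [[-0.0, 1.0, 0.001], [1.0, 0.0, -0.0], [-0.0, 0.001, -1.0]]
wrist_force: [1.3, 0.0, -0.8]
grip_width: 0.0334
finger_force: 60.1
```

Call:
move_arm(
  series=[
    [[0, 0, 0, 0, 0, 0, 0.5], [0, 0, 0, 0, 0, 0, 0.5], [0, 0, 0, 0, 0, 0, 0.5], [0, 0, 0, 0, 0, -0.03, 0.5], [0, 0, 0, 0, 0, -0.04, 0.5], [0, 0, 0, -0.0333, -0.0374, 0, 0.75], [0, 0, 0, -0.0333, -0.0374, 0, 0.75], [0, 0, 0, -0.0333, -0.0374, 0, 0.75], [0, 0, 0, -0.0333, -0.0374, 0, 0.75], [0, 0, 0, -0.0333, -0.0374, 0, 0.75]],
  ],
)

```text
time: 35.85
tcp_pos: [0.4572, -0.3639, 0.1006]
tool_rot: [[-0.0, 1.0, 0.0], [1.0, 0.0, -0.0], [-0.0, 0.0, -1.0]]
wrist_force: [0.3, -0.1, 0.3]
grip_width: 0.0641
finger_force: 0.0
```

Run:
```python
from h import *
to([.456,-.3615,.004],down(90))
c=cam('side'); pieces(c)
c=cam('top'); pieces(c); save(c,'t9.png')
```

```text
t 35.85 tcp [ 0.4572 -0.3639  0.1006] shift [ 0.0024 -0.0012  0.0966] turn [0.0005 0.0004 0.0002]
px [340.2 128.7] n 130 mean [ 456. -361.] rect c [ 456. -362.] size [35. 54.] ang 2 hsv [ 19. 192. 120.]
px [333.  145.4] n 77 mean [ 458. -284.] rect c [ 458. -282.] size [15. 67.] ang 28 hsv [ 67. 180. 106.]
px [325.3 163. ] n 122 mean [ 461. -209.] rect c [ 460. -210.] size [25. 54.] ang 16 hsv [108.5  57.  135. ]
px [418.1 249.4] n 481 mean [ 446. -418.] rect c [ 452. -413.] size [154.  31.] ang 1 hsv [60. 32. 31.]
px [328.6 240.3] n 192 mean [ 460. -209.] rect c [ 460. -209.] size [24. 46.] ang 20 hsv [108.   70.5 108. ]
px [360.  242.5] n 143 mean [ 457. -283.] rect c [ 456. -281.] size [13. 64.] ang 30 hsv [ 67. 149.  97.]
px [393.3 244.1] n 227 mean [ 456. -361.] rect c [ 456. -361.] size [37. 39.] ang 45 hsv [ 19. 159.  94.]
```

View pics/t9.png

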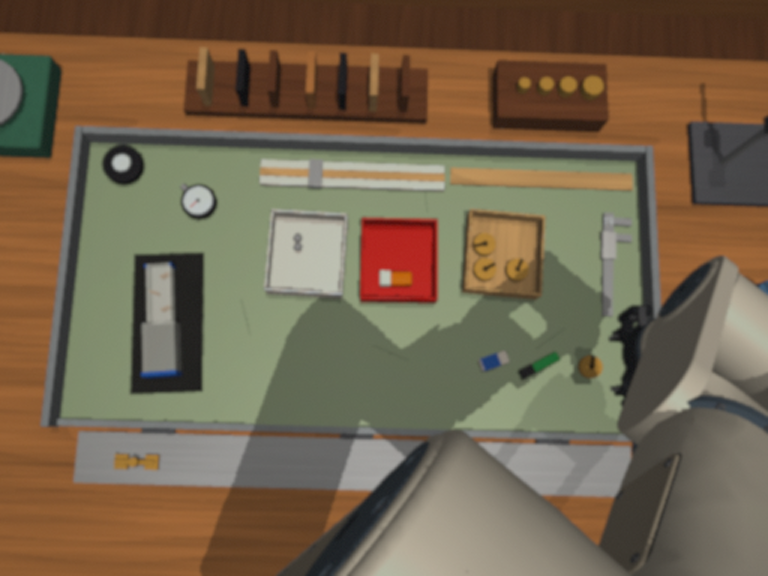

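The top view shows three masses in the wooden bin at (484,243), (485,268) and (517,268), and the glue stick in the red bin. The balls, bottle and bystanders are in place. Next is mass 4.

Call:
move_arm(
  series=[
    [[0, 0, 0, 0.002, -0.001, 0.032, 0.75], [0, 0, 0, 0, 0, 0.032, 0.75], [0, 0, 0, 0, 0, 0.032, 0.75], [0, 0, 0, 0, 0, 0, 0.4], [0, 0, 0, 0, 0, 0, 0], [0, 0, 0, 0, 0, 0, 0], [0, 0, 0, 0, 0, 0, 0], [0, 0, 0, 0, 0, -0.03, 0], [0, 0, 0, 0, 0, -0.03, 0], [0, 0, 0, 0, 0, -0.03, 0]],
  ],
)

```text
time: 37.2
tcp_pos: [0.4573, -0.3609, 0.0957]
tool_rot: [[0.0, 1.0, 0.001], [1.0, -0.0, -0.0], [-0.0, 0.001, -1.0]]
wrist_force: [-0.4, -0.9, -1.0]
grip_width: 0.0335
finger_force: 59.9
```

Call:
move_arm(
  series=[
    [[0, 0, 0, 0.0286, 0.0467, 0, 0], [0, 0, 0, 0.0286, 0.0467, 0, 0], [0, 0, 0, 0.0286, 0.0467, 0, 0], [0, 0, 0, 0.0286, 0.0467, 0, 0], [0, 0, 0, 0, 0, 0, 0], [0, 0, 0, 0, 0, 0, 0], [0, 0, 0, 0, 0, 0.033, 0], [0, 0, 0, 0, 0, 0.031, 0], [0, 0, 0, 0, 0, 0, 0], [0, 0, 0, 0, 0, 0, 0]],
  ],
)

```text
time: 38.45
tcp_pos: [0.6441, -0.2473, 0.0315]
tool_rot: [[0.001, 1.0, 0.001], [1.0, -0.001, -0.0], [-0.0, 0.001, -1.0]]
wrist_force: [0.6, -1.1, -1.1]
grip_width: 0.0334
finger_force: 60.1
```

Call:
move_arm(
  series=[
    [[0, 0, 0, 0, 0, 0, 0.5], [0, 0, 0, 0, 0, 0, 0.5], [0, 0, 0, 0, 0, 0, 0.5], [0, 0, 0, 0, 0, -0.03, 0.5], [0, 0, 0, 0, 0, -0.04, 0.5], [0, 0, 0, -0.0085, -0.0467, 0, 0.5], [0, 0, 0, -0.0085, -0.0467, 0, 0.5], [0, 0, 0, -0.0085, -0.0467, 0, 0.5], [0, 0, 0, -0.0085, -0.0467, 0, 0.5], [0, 0, -0.169, 0, 0, 0, 0.5]],
  ],
)

```text
time: 39.7
tcp_pos: [0.454, -0.2803, 0.1003]
tool_rot: [[-0.17, 0.986, -0.002], [0.986, 0.17, 0.001], [0.001, -0.002, -1.0]]
wrist_force: [0.2, 0.2, 0.8]
grip_width: 0.0426
finger_force: 0.0
```

Call:
move_arm(
  series=[
    [[0, 0, -0.169, 0, 0, 0, 0.5], [0, 0, -0.169, 0, 0, 0, 0.5], [0, 0, 0, 0, 0, 0, 0.5], [0, 0, 0, 0, 0, 0, 0.5], [0, 0, 0, 0, 0, 0, 0.5], [0, 0, 0, 0, 0, 0, 0.5], [0, 0, 0, 0, 0, 0, 0.5], [0, 0, 0, 0, 0, 0, 0.5], [0, 0, 0, 0, 0, 0, 0.5], [0, 0, 0, 0, 0, 0, 0.5]],
  ],
)

```text
time: 40.95
tcp_pos: [0.4573, -0.2804, 0.1003]
tool_rot: [[-0.485, 0.874, 0.0], [0.874, 0.485, 0.0], [-0.0, 0.0, -1.0]]
wrist_force: [-0.1, -0.1, -1.6]
grip_width: 0.0426
finger_force: 0.0
```

Run:
```python
from h import *
c=cam('side'); pieces(c)
to([.4565,-.2815,.006],down(119))
```

```text
px [333.  145.3] n 78 mean [ 458. -284.] rect c [ 458. -282.] size [14. 66.] ang 28 hsv [ 67.  178.5 115.5]
px [325.2 163.3] n 117 mean [ 461. -208.] rect c [ 460. -209.] size [25. 53.] ang 16 hsv [109.  54. 138.]
t 41.0 tcp [ 0.4573 -0.2804  0.1003] shift [-0.0006 -0.0012  0.0943] turn [-0.     -0.      0.0008]
```

Call:
move_arm(
  series=[
    [[0, 0, 0, -0.001, -0.001, 0.032, 0.5], [0, 0, 0, 0, 0, 0.032, 0.5], [0, 0, 0, 0, 0, 0.03, 0.5], [0, 0, 0, 0, 0, 0, 0.2], [0, 0, 0, 0, 0, 0, 0], [0, 0, 0, 0, 0, 0, 0], [0, 0, 0, 0, 0, 0, 0], [0, 0, 0, 0, 0, -0.03, 0], [0, 0, 0, 0, 0, -0.03, 0], [0, 0, 0, 0, 0, -0.03, 0]],
  ],
)

```text
time: 42.25
tcp_pos: [0.4569, -0.2817, 0.0975]
tool_rot: [[-0.486, 0.874, 0.0], [0.874, 0.486, -0.0], [-0.0, 0.0, -1.0]]
wrist_force: [0.3, -0.3, -0.8]
grip_width: 0.0139
finger_force: 60.8
```

Call:
move_arm(
  series=[
    [[0, 0, 0.169, 0, 0, 0, 0], [0, 0, 0.169, 0, 0, 0, 0], [0, 0, 0.169, 0, 0, 0, 0], [0, 0, 0, 0.0447, 0.0314, 0, 0], [0, 0, 0, 0.0447, 0.0314, 0, 0], [0, 0, 0, 0.0447, 0.0314, 0, 0], [0, 0, 0, 0.0447, 0.0314, 0, 0], [0, 0, 0, 0.0447, 0.0314, 0, 0], [0, 0, 0, 0, 0, 0, 0], [0, 0, 0, 0, 0, 0, 0]],
  ],
)

```text
time: 43.5
tcp_pos: [0.6133, -0.0584, 0.0962]
tool_rot: [[-0.001, 1.0, -0.001], [1.0, 0.001, -0.0], [-0.0, -0.001, -1.0]]
wrist_force: [-0.1, -0.6, 0.8]
grip_width: 0.0141
finger_force: 60.9
```

Run:
```python
from h import *
to([.614,-.057,.030],down(90))
```

```text
t 43.5 tcp [ 0.6133 -0.0584  0.0962] shift [0.0014 0.0008 0.0662] turn [-0.0008  0.0002  0.0008]
```

Call:
move_arm(
  series=[
    [[0, 0, 0, 0.001, 0.001, 0.033, 0], [0, 0, 0, 0, 0, 0.033, 0], [0, 0, 0, 0, 0, 0, 0], [0, 0, 0, 0, 0, 0, 0.32], [0, 0, 0, 0, 0, 0, 0.32], [0, 0, 0, 0, 0, -0.03, 0.32], [0, 0, 0, 0, 0, -0.04, 0.32], [0, 0, 0, -0.0381, -0.0384, 0, 0.55], [0, 0, 0, -0.0381, -0.0384, 0, 0.55], [0, 0, 0, -0.0381, -0.0384, 0, 0.55]],
  ],
)

```text
time: 44.75
tcp_pos: [0.4992, -0.1727, 0.1017]
tool_rot: [[-0.001, 1.0, 0.002], [1.0, 0.001, -0.001], [-0.001, 0.002, -1.0]]
wrist_force: [1.0, -0.7, -1.0]
grip_width: 0.047
finger_force: 0.0
```

Call:
move_arm(
  series=[
    [[0, 0, 0, -0.0381, -0.0384, 0, 0.55], [0, 0, -0.157, 0, 0, 0, 0.55], [0, 0, -0.157, 0, 0, 0, 0.55], [0, 0, 0, 0, 0, 0, 0.55], [0, 0, 0, 0, 0, 0, 0.55], [0, 0, 0, 0, 0, 0, 0.55], [0, 0, 0, 0, 0, 0, 0.55], [0, 0, 0, 0, 0, 0, 0.55], [0, 0, 0, 0, 0, 0, 0.55], [0, 0, 0, 0, 0, 0, 0.55]],
  ],
)

```text
time: 46.0
tcp_pos: [0.4613, -0.2097, 0.1003]
tool_rot: [[-0.309, 0.951, -0.0], [0.951, 0.309, -0.0], [0.0, -0.0, -1.0]]
wrist_force: [0.2, -0.9, 0.4]
grip_width: 0.0468
finger_force: 0.0
```

Run:
```python
from h import *
c=cam('side'); pieces(c); save(c,'s10.png')
to([.4605,-.2095,.006],down(108))
```

```text
px [334.4 120.7] n 283 mean [ 482. -390.] rect c [ 473. -368.] size [114. 113.] ang 0 hsv [105.  35.  23.]
px [325.1 162.8] n 113 mean [ 461. -209.] rect c [ 461. -211.] size [24. 51.] ang 16 hsv [109.  55. 145.]
t 46.05 tcp [ 0.4613 -0.2097  0.1003] shift [ 0.0004 -0.0007  0.0943] turn [-0.     -0.0001 -0.0003]
```

View pics/s10.png

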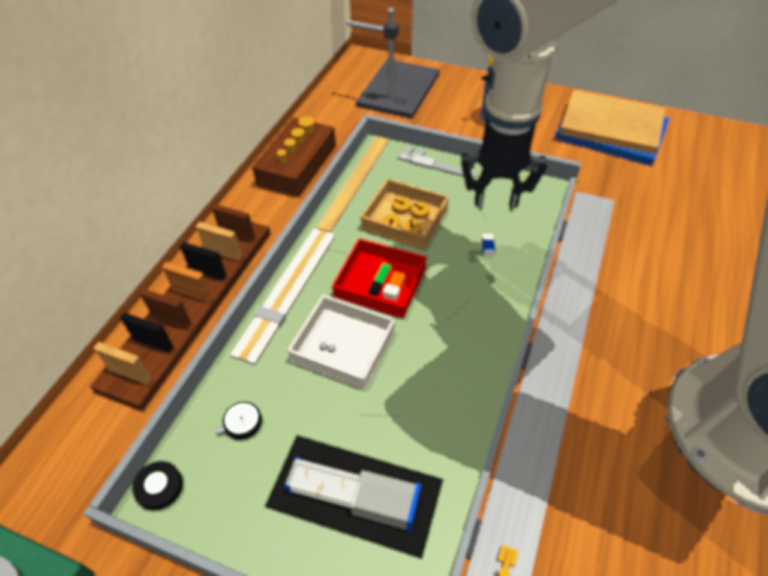

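The four masses, glue stick and marker are all in their bins. Only the eraser is left, at (488,244).

Call:
move_arm(
  series=[
    [[0, 0, 0, 0, -0.001, 0.032, 0.55], [0, 0, 0, 0, 0, 0.032, 0.55], [0, 0, 0, 0, 0, 0.03, 0.55], [0, 0, 0, 0, 0, 0, 0.2], [0, 0, 0, 0, 0, 0, 0], [0, 0, 0, 0, 0, 0, 0], [0, 0, 0, 0, 0, 0, 0], [0, 0, 0, 0, 0, -0.03, 0], [0, 0, 0, 0, 0, -0.03, 0], [0, 0, 0, 0, 0, -0.03, 0]],
  ],
)

```text
time: 47.3
tcp_pos: [0.4604, -0.21, 0.0977]
tool_rot: [[-0.309, 0.951, 0.001], [0.951, 0.309, -0.0], [-0.0, 0.0, -1.0]]
wrist_force: [0.5, -0.7, -0.4]
grip_width: 0.0186
finger_force: 60.5
```

Call:
move_arm(
  series=[
    [[0, 0, 0.157, 0, 0, 0, 0], [0, 0, 0.157, 0, 0, 0, 0], [0, 0, 0, 0.0381, 0.0448, 0, 0], [0, 0, 0, 0.0381, 0.0448, 0, 0], [0, 0, 0, 0.0381, 0.0448, 0, 0], [0, 0, 0, 0.0381, 0.0448, 0, 0], [0, 0, 0, 0, 0, 0, 0], [0, 0, 0, 0, 0, 0.033, 0], [0, 0, 0, 0, 0, 0.031, 0], [0, 0, 0, 0, 0, 0, 0]],
  ],
)

```text
time: 48.55
tcp_pos: [0.637, -0.0579, 0.0304]
tool_rot: [[0.0, 1.0, -0.005], [1.0, -0.0, 0.0], [0.0, -0.005, -1.0]]
wrist_force: [-0.4, -0.3, 0.5]
grip_width: 0.0182
finger_force: 60.5
```

Call:
move_arm(
  series=[
    [[0, 0, 0, 0, 0, 0, 0], [0, 0, 0, 0, 0, 0, 0.38], [0, 0, 0, 0, 0, 0, 0.38], [0, 0, 0, 0, 0, -0.03, 0.38], [0, 0, 0, 0, 0, -0.04, 0.38], [0, 0, 0, 0, 0, -0.05, 0.38], [0, 0, 0, 0, -0.05, -0.04, 0.38], [0, 0, 0, -0.05, -0.05, 0, 0.38], [0, 0, 0, -0.05, -0.05, 0, 0.38], [0, 0, 0, -0.05, 0, 0, 0.38]],
  ],
)

```text
time: 49.8
tcp_pos: [0.4993, -0.1964, 0.1921]
tool_rot: [[-0.0, 1.0, -0.001], [1.0, 0.0, 0.0], [0.0, -0.001, -1.0]]
wrist_force: [1.8, -0.2, 0.6]
grip_width: 0.0326
finger_force: 0.0
```

Call:
move_arm(
  series=[
    [[0, 0, 0, -0.06, 0, 0, 0.38], [0, 0, 0, -0.06, 0, 0, 0.38], [0, 0, 0, -0.06, 0, 0, 0.38], [0, 0, 0, -0.06, 0, 0, 0.38], [0, 0, 0, 0, 0, 0, 0.38], [0, 0, 0, 0, 0, 0, 0.38], [0, 0, 0, 0, 0, 0, 0.38], [0, 0, 0, 0, 0, 0, 0.38], [0, 0, 0, 0, 0, 0, 0.38], [0, 0, 0, 0, 0, 0, 0.38]],
  ],
)

```text
time: 51.05
tcp_pos: [0.5025, -0.4356, 0.1914]
tool_rot: [[-0.001, 1.0, 0.0], [1.0, 0.001, -0.0], [-0.0, 0.0, -1.0]]
wrist_force: [0.9, 0.8, 0.6]
grip_width: 0.0325
finger_force: 0.0
```

Run:
```python
from h import *
c=cam('top'); pieces(c); save(c,'t11.png')
```

```text
(no output)
```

View pics/t11.png

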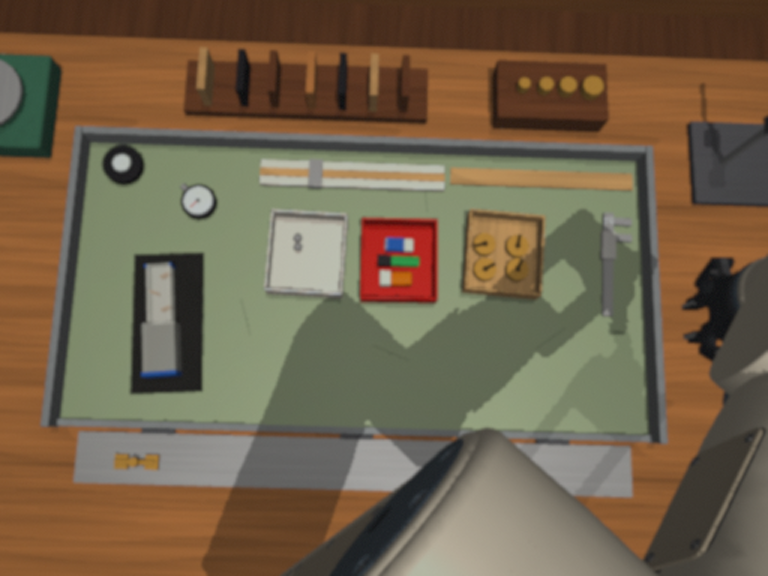

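Everything is sorted: four masses in the wooden bin, three stationery pieces in the red bin, both balls in the dish, and the bottle on its mat. No loose item remains, so I'm handing in.

```bash
python3 -c "
from h import *
print(sign_off())"
```

```text
the job is handed in; nothing more can be done
None
```

The job is handed in, with no verdict returned: in the last picture both balls are in the dish, the bottle lies flat on its mat, all four masses are in the wooden bin, and the glue stick, marker and eraser are in the red bin (no sharpener was present), with the stopwatch and caliper left untouched.

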